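# Pack the drawing kit into the caddy

### The job

Pack the drawing kit into the wooden caddy: stand the ink bottle in the round well, lay the marker in the long compartment in line with that well, lay the pencil in the other long compartment, and lay the eraser flat in the square compartment in line with the pencil. Do not knock the bottle over, and leave the paintbrush and the paint tube lying where they are, for they do not belong in the kit.

Things in the scene. Friction and masses are not known exactly. Their poses are not given: they have to be found in the camera images.
- pencil: Thin pencil, 136 mm long, 7 mm thick, lying on the table. Origin: the middle of its length, on its underside as it lies at the start (it may roll in the hand or afterwards). Its y axis runs along its length.
- marker: Felt marker, a stout round pen, 135 mm long, 16 mm thick, lying on the bare table top in front of the robot (not one on the board behind). Origin: the middle of its length, on its underside as it lies at the start. Its y axis runs along its length.
- eraser: Small worn eraser block, 22 (x) by 52 (y) by 13 mm high, lying flat. Origin: centre of its underside, z up.
- ink_bottle: Small round capped ink bottle standing upright, 35 mm in diameter up to 60 mm high, then a cap 28 mm in diameter; 81 mm high over all, so it stands in the way of a gripper that reaches down low beside it. Origin: centre of its underside, z up along its axis.
- caddy: Shallow wooden caddy fixed to the table, 256 (x) by 174 (y) mm, rim 20 mm high. It holds two wooden inserts side by side, at y = +41 and -41 mm (which is on which side changes). Origin: centre of its underside; x along its length. It stands turned by up to 0.3 rad; the inserts stand at the same angle. (A lamp post, 0.5 m tall, stands at the table's near left corner, out of the way of the work.)
- bay_insert: Insert with two empty compartments, for pencil and eraser: 242 (x) by 80 (y) mm, 18 high, walls and floor 4 mm, fixed in the caddy. Origin: centre of its underside, 5 mm above the table (floor at 9, rim at 23 mm over the table). Long compartment (pencil): centre x = -41 mm, y = 0, inside 152 (x) by 72 (y). Square one (eraser): centre x = +78 mm, y = 0, inside 78 (x) by 72 (y).
- well_insert: Insert with the round well, for marker and ink bottle; same outside size, walls, floor, heights and origin as bay_insert, also fixed. Long compartment (marker): centre x = -41 mm, y = 0, inside 152 (x) by 72 (y). Well: round hole 54 mm in diameter in a block 17 mm high, centre x = +78 mm, y = 0, open down to the insert's floor (13 mm deep).
- brush: Paintbrush lying on the table, 235 mm long, 10 mm thick, its bristle end up to 19 mm wide; does not belong in the caddy. Origin: middle of its length, underside; y along its length.
- tube: Crumpled paint tube with a small cap lying on the table, 49 by 125 by 28 mm high; does not belong in the caddy. Origin: centre of its underside; y along its length.
Things that resemble listed ones, but are neither listed nor needed, are in the scene too. Of the things like the eraser, leave any that is green, pink or red; of the rest the smaller one is meant.

How it is judged:
By the outcome, as a careful person would: the job done as asked, in the order asked, and still so for the second after the job is handed in, with the robot touching nothing.
It also fails if it takes over 99 s, if anything falls off the work surface, if the arm or the gripper's body presses on something with over 40 N, if the wrist force passes 120 N, or if a joint passes its speed limit or range.

### The arm

A 6-joint arm with a two-finger parallel gripper is mounted at the origin on a cart in front of the work surface, level with it; the furniture and walls round the work are solid. World frame = base frame: x ahead of the robot, y to its left, z up, the work surface at z = 0. Lengths are in mm, angles in rad, forces in N, time in s.
With the tool pointing down it reaches from about 400 to 825 mm from the base axis. Payload 7 kg.
Tool frame: the origin (TCP) lies at the very end of the fingers, on their centre line; the grasp point (between the pads) lies 19 mm behind it (tcp_to_grasp is the distance from the TCP to the grasp point, in mm); z points along the fingers, y is the line along which they close (so a half turn about z gives the same grasp; the last joint's range is limited). The gripper opens to 88 mm and grips with 3 to 60 N. Pads are 19 mm wide; open, the fingers measure 130 mm over their backs; the gripper's body (78 mm by 193 mm) begins 47 mm behind the grasp point.
Start: joints at [-0.849, 0.359, 0.012, 0, -1.224, -0.288], TCP at [283.689, -612.467, 226.561] pointing down, gripper open.
Joint ranges: [-3.07, 3.07], [-1.43, 2.12], [-1.02, 1.25], [-3.03, 1.67], [-3.05, -0], [-3.03, 3.03]. Speed limits (rad/s): [2.39, 2.39, 3.01, 3.14, 3.14, 3.14].

### API

Orientations are given as a rotation vector (axis times angle).
In Python, from bench import get_state, get_image, camera_params, hand_in, tcp_to_grasp gives the robot as it stands.
- The arm moves only by the shell command python3 -m inch 'ROWS' [FORCE]. ROWS is a JSON object of lists of equal length, an entry for each row: "gripper": the closure, from 0 (fully open) to 1 (shut); "translation": the shift along the world's x, y, z in units of 30 mm (1.0 is 30 mm), a list of three; "twist": the turn about the world's z in units of 5 degrees (1.0 is 5 degrees). A call has 1 to 20 rows; each row shifts and turns the commanded pose from where the row before left it; what a row does not reach is not made up. A row lasts 1/8 s, in which the tool goes at most 62.5 mm and 10.7 degrees, less where a joint would pass 70% of its speed; a pose out of reach is approached as far as the arm can. A call is refused whole if a number of a shift passes 1 or a number of a turn 1, either way. A call with a gripper value outside its range is refused whole. The fingers move at their own pace and stop on an object; FORCE is the grip in N (left out, the last holds). Time passes only in rows, so rows that do not move let the fingers close. It gives the time, the measured TCP pose, the force, the opening and the grip force at its end, in the units of the state.
- get_state(): the state, without advancing time (a new reading comes with each control period).
- get_image(name): name is "scene" or "side" or "wrist"; returns (picture, depth): 400x640x3 uint8, red, green, blue; 400x640 float32, mm along the optical axis (not along the pixel's ray), 0 where there is no reading.
- camera_params(name): a dict with "mtx" (3x3 intrinsics, pixels), "rvec" (rotation vector, rad) and "tvec" (3), from world to camera coordinates, as OpenCV has them. Camera axes: x right, y down, z forward; pixel columns grow to the right and rows downward; lengths in mm; the calibration is good to about 2 mm. A picture is of the moment at which its call begins: read the wrist's pose just before it. camera_params takes no time and is no camera call; for the wrist camera it gives the pose at the moment of the call.
- hand_in(): hands the job in; it is judged then, once.
The state is a dict: "t": time; "joints": joint angles; "qd": joint speeds; "effort": joint torques, N m; "eef_pos": TCP position; "tool_rot": TCP orientation; "force": force on the tool from outside, world axes, zero at the start; "ft_torque": the same for the moment, N m; "finger_gap": finger opening in mm; "grip_force": force on a finger pad.
Only numpy, scipy, OpenCV 4.12 (cv2) and the standard library are available. Lean on these libraries where they do the work, as an engineer would, in place of code of your own. Each camera call takes 0.05 s, during which the arm holds its last target. There are 200 camera calls.

## Working session

There is one attempt and no reset: what is moved stays moved. The work goes in short steps, Python scripts to look and compute and a shell command to move; the robot and the scene stay as the last step left them, time stands still between calls to the robot, and variables do not carry over. Pictures are saved under pics/ and viewed, at most 17 in all, crops included, and the job is handed in when it is done.

```bash
mkdir -p pics; ls
cat > h.py <<'E'
import numpy as np, cv2
from bench import get_state, get_image, camera_params, hand_in, tcp_to_grasp
def cam(n):
    p=camera_params(n); R=cv2.Rodrigues(np.array(p["rvec"],float))[0]
    return np.array(p["mtx"],float),R,np.array(p["tvec"],float).ravel()
def save(n,f):
    c=cam(n); im,d=get_image(n); cv2.imwrite(f"pics/{f}.png",im[:,:,::-1]); np.savez(f"pics/{f}.npz",im=im,d=d,K=c[0],R=c[1],t=c[2]); return im,d,c
def load(f):
    z=np.load(f"pics/{f}.npz"); return z["im"],z["d"],(z["K"],z["R"],z["t"])
def ray(c,uv):
    K,R,t=c; uv=np.atleast_2d(uv).astype(float)
    r=(np.c_[uv,np.ones(len(uv))]@np.linalg.inv(K).T)@R
    return -R.T@t,r
def plane(c,uv,z):
    o,r=ray(c,uv); return o+r*((z-o[2])/r[:,2])[:,None]
def deproj(c,uv,d):
    o,r=ray(c,uv); return o+r*np.asarray(d,float)[:,None]
def proj(c,X):
    K,R,t=c; return cv2.projectPoints(np.atleast_2d(X).astype(float),cv2.Rodrigues(R)[0],t,K,None)[0][:,0]
E
python3 - <<'E'
from h import *
for n in("scene","side","wrist"):
    im,d,c=save(n,n+"0"); print(n,-c[1].T@c[2],c[1][2],c[0][0,0])
s=get_state(); print(s["t"],s["eef_pos"],s["tool_rot"],tcp_to_grasp)
E
```

```text
pics
scene [-65.88540023 757.30025036 511.76220525] [ 0.55892638 -0.71967551 -0.41190832] 515.2082318724115
side [203.68858953 785.4504038  738.24822393] [ 0.28499657 -0.73270145 -0.61800125] 453.9767133183796
wrist [ 213.34010687 -644.44737784  383.87462147] [ 0.26110886  0.12243583 -0.95751325] 340.410954654451
0.15 [ 283.53112435 -612.13819662  225.83191207] [ 6.75884760e-01 -3.06762078e+00 -1.93763870e-03] 18.8
```

View pics/scene0.png

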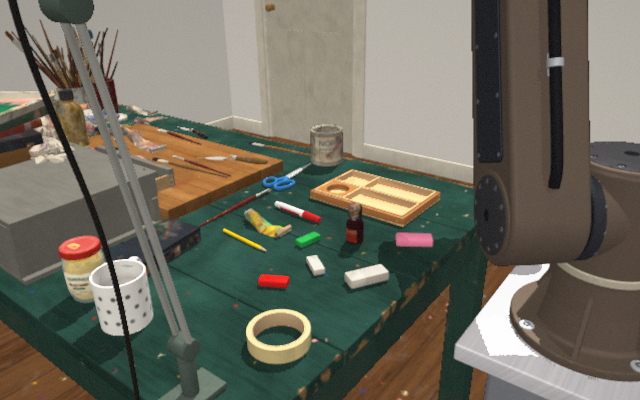

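View pics/side0.png

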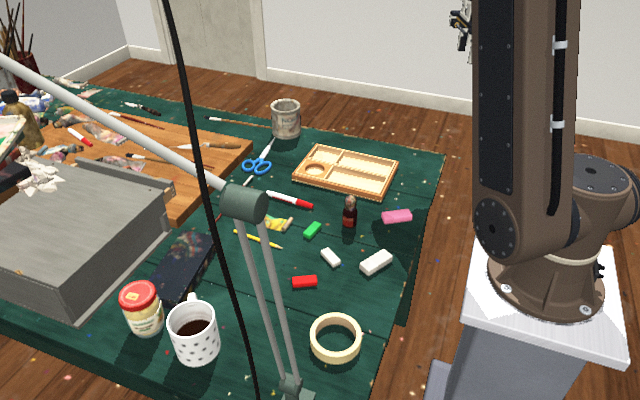

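Scene picture: pencil near (245,240), marker (297,212), small white eraser (315,265), big white one (367,275), bottle (355,225) and caddy (375,195) with its well at (338,187). Side picture: pencil (258,239), marker (288,200), eraser (330,257), bottle (349,213) and well (317,171).

Run:
```python
from h import *
P={"pencil":((245,240),(258,239),4),"marker":((297,212),(290,200),8),"eraser":((315,265),(330,257),13),"bigw":((367,275),(376,263),13),"captop":((355,206),(350,197),81),"bottlefoot":((355,241),(349,228),0),
"well":((338,187),(317,171),22),"cadL":((310,193),(291,179),20),"cadR":((440,191),(398,158),20),"cadF":((404,222),(374,199),20),"cadB":((350,172),(328,146),20),"tube":((265,225),(280,223),20),"brush":((235,205),(235,205),5)}
S=load("scene0");D=load("side0")
def tri(a,b):
    o1,r1=ray(S[2],a);o2,r2=ray(D[2],b);A=np.c_[r1[0],-r2[0]];x=np.linalg.lstsq(A,o2-o1,rcond=None)[0]
    p,q=o1+r1[0]*x[0],o2+r2[0]*x[1];return (p+q)/2,np.linalg.norm(p-q)
for k,(a,b,z) in P.items():
    t,e=tri(a,b)
    print(k,plane(S[2],a,z)[0].round(),plane(D[2],b,z)[0].round(),"tri",t.round(),round(e,1),"dep",deproj(S[2],a,[S[1][a[1],a[0]]])[0].round(),deproj(D[2],b,[D[1][b[1],b[0]]])[0].round())
```

```text
pencil [620. 122.   4.] [622. 121.   4.] tri [623. 119.   2.] 0.3 dep [617. 125.   6.] [619. 125.   8.]
marker [611. -34.   8.] [610. -35.   8.] tri [609. -32.   9.] 1.0 dep [609. -32.   9.] [609. -33.  10.]
eraser [436. 126.  13.] [442. 122.  13.] tri [445. 115.   5.] 0.6 dep [434. 128.  15.] [442. 121.  12.]
bigw [341.  99.  13.] [342. 103.  13.] tri [342. 100.  12.] 3.1 dep [336. 108.  20.] [341. 110.  21.]
captop [437.  -6.  81.] [444. -14.  81.] tri [447. -22.  73.] 2.5 dep [436.  -3.  82.] [444. -13.  82.]
bottlefoot [440. -10.  -0.] [437.   3.   0.] tri [435.   2.   4.] 8.2 dep [430.   4.  10.] [437.   5.   2.]
well [ 600. -176.   22.] [ 586. -162.   22.] tri [ 578. -143.   38.] 3.0 dep [ 612. -194.   13.] [ 594. -181.    8.]
cadL [ 636. -112.   20.] [ 638. -104.   20.] tri [ 641. -115.   15.] 6.7 dep [ 647. -126.   12.] [ 650. -128.    1.]
cadR [ 391. -298.   20.] [ 395. -309.   20.] tri [ 398. -317.   13.] 3.7 dep [ 410. -342.   -0.] [ 401. -340.   -0.]
cadF [ 382. -107.   20.] [ 407. -103.   20.] tri [ 414. -158.  -16.] 15.5 dep [ 391. -125.   10.] [ 411. -122.    4.]
cadB [ 634. -279.   20.] [ 605. -297.   20.] tri [ 582. -216.   61.] 23.3 dep [ 636. -281.   19.] [ 602. -289.   25.]
tube [610.  72.  20.] [589.  67.  20.] tri [575. 101.  47.] 10.5 dep [624.  57.   9.] [596.  55.   8.]
brush [757.  16.   5.] [734.  32.   5.] tri [716.  56.  30.] 3.0 dep [750.  23.  10.] [381. 533. 493.]
```

```bash
python3 -m inch '{"gripper":[0,0,0,0,0,0,0,0,0,0,0,0,0,0,0,0,0,0,0,0],"translation":[[0.2,1,0.2],[0.2,1,0.2],[0.2,1,0.2],[0.2,1,0.2],[0.2,1,0.2],[0.2,1,0.2],[0.2,1,0.2],[0.2,1,0.2],[0.2,1,0.2],[0.2,1,0.2],[0.2,1,0.2],[0.2,1,0.2],[0.2,1,0.2],[0.2,1,0.2],[0.2,1,0.2],[0.2,1,0.2],[0.2,1,0.2],[0.2,0.5,0],[0,0,0],[0,0,0]],"twist":[-0.25,-0.25,-0.25,-0.25,-0.25,-0.25,-0.25,-0.25,-0.25,-0.25,-0.25,-0.25,-0.25,-0.25,-0.25,-0.25,-0.25,-0.25,-0.25,-0.25]}'
python3 - <<'E'
from h import *
im,d,c=save("wrist","w1"); print(-c[1].T@c[2],c[1][2])
E
```

```text
t: 2.65
eef_pos: [391.4, -87.7, 328.4]
tool_rot: [-0.005, -3.141, 0.0]
force: [-0.2, -0.1, -0.8]
finger_gap: 88.1
grip_force: 0.0
[313.91811966 -86.56524328 486.58444526] [ 0.28831669 -0.0017289  -0.95753355]
```

View pics/w1.png

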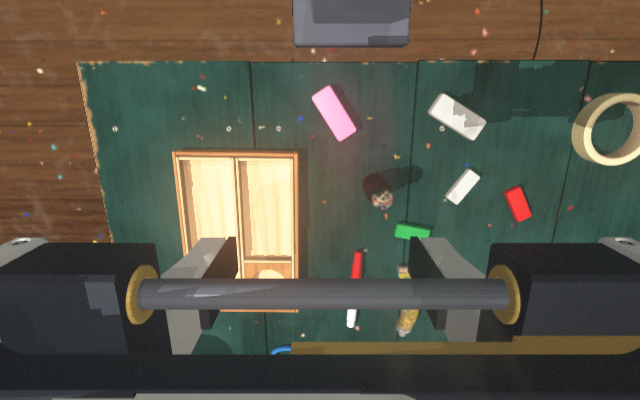

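Wrist picture: caddy left with near edge at (236,153), bottle (379,192), small eraser (463,187), marker (356,288), all right of the caddy; the gripper hides the far part. I move outward for a second view.

```bash
python3 -m inch '{"gripper":[0,0,0,0,0,0,0,0],"translation":[[0.8,0.3,0],[0.8,0.3,0],[0.8,0.3,0],[0.8,0.3,0],[0.8,0.3,0],[0.8,0.3,0],[0.8,0.2,0],[0,0,0]],"twist":[0,0,0,0,0,0,0,0]}'
python3 - <<'E'
from h import *
im,d,c=save("wrist","w2"); print(-c[1].T@c[2],c[1][2])
E
```

```text
t: 3.7
eef_pos: [560.5, -28.0, 327.3]
tool_rot: [-0.006, -3.139, 0.001]
force: [-0.7, 0.8, 0.6]
finger_gap: 87.5
grip_force: 0.0
[483.30860706 -26.73347939 485.61165374] [ 0.28673845 -0.00225314 -0.95800625]
```

View pics/w2.png

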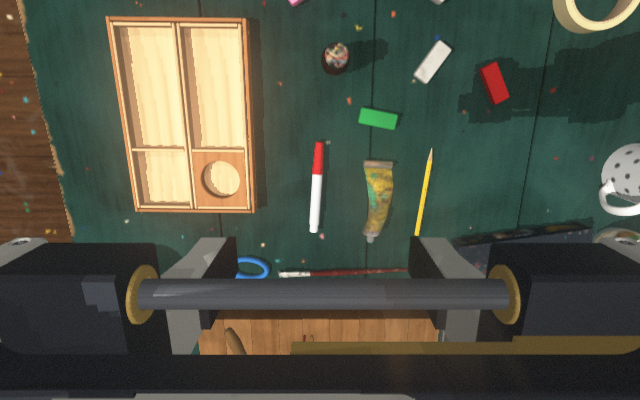

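Second wrist picture: caddy corners about (107,17), (248,18), (254,213), (135,213). Well circle (221,178), bottle cap (335,55), eraser (432,62), marker from (319,142) to (314,233), pencil from tip (431,150) to (417,235).

```bash
cat > m.py <<'E'
from h import *
def blob(im,seed,f):
    hsv=cv2.cvtColor(im,cv2.COLOR_RGB2HSV); m=f(hsv[...,0].astype(int),hsv[...,1].astype(int),hsv[...,2].astype(int)).astype(np.uint8)
    m=cv2.morphologyEx(m,cv2.MORPH_CLOSE,np.ones((3,3)))
    n,l,st,ce=cv2.connectedComponentsWithStats(m); ys,xs=np.nonzero(l)
    i=np.argmin((xs-seed[0])**2+(ys-seed[1])**2); return (l==l[ys[i],xs[i]]).astype(np.uint8)
def box(m):
    cs,_=cv2.findContours(m,cv2.RETR_EXTERNAL,cv2.CHAIN_APPROX_NONE); c=max(cs,key=len); return c[:,0].astype(float)
def rect(c,m,z):
    """min-area rect on plane z: centre, (long, short), angle of long axis (deg)"""
    p=plane(c,box(m),z)[:,:2].astype(np.float32); (ce,(w,h),_)=r=cv2.minAreaRect(p); b=cv2.boxPoints(r)
    e=max([b[1]-b[0],b[2]-b[1]],key=np.linalg.norm); return np.round(ce,1),np.round((max(w,h),min(w,h)),1),round(float(np.degrees(np.arctan2(e[1],e[0]))%180),1)
white=lambda h,s,v:(s<60)&(v>140)
whred=lambda h,s,v:((s<60)&(v>140))|((s>150)&((h<8)|(h>172))&(v>120))
yellow=lambda h,s,v:(h>18)&(h<35)&(s>120)&(v>130)
def height(m,d): return d[m>0]
def tri(ca,a,cb,b):
    o1,r1=ray(ca,a);o2,r2=ray(cb,b);x=np.linalg.lstsq(np.c_[r1[0],-r2[0]],o2-o1,rcond=None)[0]
    p,q=o1+r1[0]*x[0],o2+r2[0]*x[1];return ((p+q)/2).round(1),round(np.linalg.norm(p-q),1)
E
python3 - <<'E'
from m import *
im,d,c=load("w2"); i1,d1,c1=load("w1"); S=load("scene0")
T={"eraser":((432,62),white,13,(463,187),(315,265)),"marker":((316,190),whred,8,None,(297,212)),"pencil":((425,190),yellow,4,None,(245,240))}
for k,(s,f,z,s1,ss) in T.items():
    m=blob(im,s,f); ys,xs=np.nonzero((m>0)&(d>0)); X=deproj(c,np.c_[xs,ys],d[ys,xs])
    print(k,m.sum(),rect(c,m,z),"depth med",np.median(X,0).round(1))
    ms=blob(S[0],ss,f); q=lambda m:np.mean(np.argwhere(m)[:,::-1],0)
    print("   scene",rect(S[2],ms,z),"tri",tri(c,q(m),S[2],q(ms)))
    if s1: m1=blob(i1,s1,f); print("   w1",rect(c1,m1,z),"tri12",tri(c,q(m),c1,q(m1)))
# bottle by depth
for nm,(I,D,C) in {"w2":(im,d,c),"w1":(i1,d1,c1)}.items():
    v,u=np.mgrid[0:235,0:640]; v,u=v.ravel(),u.ravel(); k=D[v,u]>0; v,u=v[k],u[k]
    X=deproj(C,np.c_[u,v],D[v,u]); k=(abs(X[:,0]-437)<60)&(abs(X[:,1]+8)<60)&(X[:,2]>74)&(X[:,2]<100)
    print(nm,"cap",X[k].mean(0).round(1),X[k].min(0).round(1),X[k].max(0).round(1),k.sum(),"px",u[k].mean(),v[k].mean())
    k=(X[:,2]>17)&(X[:,2]<32)&(X[:,1]<-60)&(X[:,0]>300); print("rim",cv2.minAreaRect(X[k][:,:2].astype(np.float32)),np.median(X[k][:,2]))
co=[(107,17),(248,18),(254,213),(135,213)]
p=plane(c,co,21);print(p.round(1),[np.linalg.norm(p[i]-p[i-1]).round(1) for i in range(4)])
p=plane(c,[(221,178),(222,158),(221,198),(202,178),(240,180)],22);print(p.round(1))
E
```

```text
eraser 712 (array([443.7, 114.5]), array([51.8, 21.7]), 145.2) depth med [443.7 114.8  12.9]
   scene (array([437.7, 122.2]), array([65. , 23.5]), 143.0) tri (array([442.9, 116.4,   7.7]), np.float64(0.1))
   w1 (array([442.7, 113.4]), array([51.7, 25.1]), 144.8) tri12 (array([443.1, 115.3,  10. ]), np.float64(0.6))
marker 863 (array([615. , -37.7]), array([136.3,  14.8]), 176.0) depth med [610.4 -37.4  14.2]
   scene (array([616.6, -39.2]), array([146.9,  26.4]), 175.6) tri (array([612.4, -37.3,   8.9]), np.float64(1.0))
pencil 378 (array([631.9, 119.7]), array([116.6,   7.4]), 174.8) depth med [628.1 119.3   6.1]
   scene (array([634.1, 120.1]), array([121.4,  12. ]), 174.5) tri (array([630.2, 120.6,   3.9]), np.float64(2.1))
w2 cap [442.3 -12.   80.6] [429.2 -24.5  74.8] [455.2   1.2  83.1] 501 px 336.3373253493014 55.42315369261477
rim ((509.3990478515625, -180.83436584472656), (235.5225067138672, 277.458740234375), 89.02079010009766) 21.695402764529774
w1 cap [440.6 -12.4  80.1] [428.2 -25.4  74.1] [455.    1.4  83.2] 362 px 382.5055248618784 199.27624309392266
rim ((409.82525634765625, -179.61502075195312), (207.3294677734375, 238.4669189453125), 0.3522171080112457) 20.091513716736813
[[ 391.2 -292.6   21. ]
 [ 393.  -119.    21. ]
 [ 647.5 -127.2   21. ]
 [ 647.  -299.4   21. ]] [np.float64(255.9), np.float64(173.7), np.float64(254.7), np.float64(172.3)]
[[ 595.1 -170.    22. ]
 [ 566.8 -166.1   22. ]
 [ 624.4 -172.6   22. ]
 [ 595.  -196.6   22. ]
 [ 598.1 -143.6   22. ]]
```

Run:
```python
import cv2
a=cv2.imread("pics/w2.png")[0:240,90:460]; cv2.imwrite("pics/w2c.png",cv2.resize(a,None,fx=2.1,fy=2.1,interpolation=cv2.INTER_CUBIC))
```

```text
(no output)
```

View pics/w2c.png

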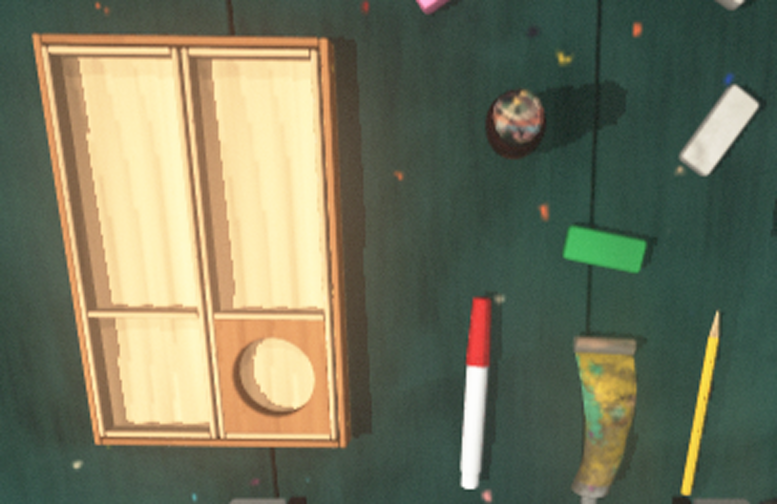

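The cropped picture shows the caddy with the well insert on its left (+y) side and the well at the far end. Marker, pencil (far end partly hidden), eraser and bottle are all clear of each other. Sizes and heights agree with the text, so I move over the bottle now.

```bash
python3 -m inch '{"gripper":[0,0,0,0,0,0,0,0],"translation":[[-0.99,0.14,-1],[-0.99,0.13,-1],[-0.99,0.13,-1],[-0.99,0.13,-1],[0,0,-1],[0,0,-1],[0,0,-1],[0,0,0]],"twist":[0,0,0,0,0,0,0,0]}' 20
python3 - <<'E'
from m import *
im,d,c=load("w2"); i1,d1,c1=load("w1")
print("joints",np.round(get_state()["joints"],2))
t=plane(c,[(431,149)],4)[0]; print("pencil tip",t,"centre",t+68*np.array([.9959,-.0906,0]))
for a,b in [((107,17),(174,152)),((248,18),(299,152))]: print("corner",tri(c,a,c1,b))
print("cap tri",tri(c,(336.3,55.4),c1,(382.5,199.3)))
E
```

```text
t: 4.75
eef_pos: [438.9, -12.7, 117.4]
tool_rot: [-0.005, -3.138, 0.002]
force: [1.1, -0.3, 1.0]
finger_gap: 87.6
grip_force: 0.0
joints [ 0.42  0.08 -0.64 -0.   -0.86 -2.  ]
pencil tip [558.15296277 125.99995706   4.        ] centre [625.87416277 119.83915706   4.        ]
corner (array([ 390.7, -293.2,   18.8]), np.float64(1.3))
corner (array([ 391.7, -120.2,   14.6]), np.float64(0.1))
cap tri (array([441.8, -11.8,  76.5]), np.float64(0.1))
```

```bash
python3 -m inch '{"gripper":[0,0,0,0,0.6,0.7,0.8,0.8,0.8],"translation":[[0.1,0.02,-0.9],[0,0,-1],[0,0,-1],[0,0,0],[0,0,0],[0,0,0],[0,0,0],[0,0,0],[0,0,0]],"twist":[0,0,0,0,0,0,0,0,0]}' 20
```

```text
t: 5.88
eef_pos: [444.0, -10.9, 31.7]
tool_rot: [0.004, 3.141, 0.0]
force: [0.6, 0.4, 0.2]
finger_gap: 43.2
grip_force: 0.0
```

```bash
python3 -m inch '{"gripper":[0.8,0.8,0.8,0.8,0.8,0.8],"translation":[[0,0,0],[0,0,0],[0,0,0],[0,0,0],[0,0,1],[0,0,1]],"twist":[0,0,0,0,0,0]}' 20
```

```text
t: 6.62
eef_pos: [443.4, -11.2, 91.9]
tool_rot: [-0.004, -3.14, 0.001]
force: [2.1, 0.1, -0.4]
finger_gap: 33.7
grip_force: 20.0
```

```bash
python3 -m inch '{"gripper":[0.8,0.8,0.8,0.8,0.8,0.8,0.8],"translation":[[0.86,-0.88,0],[0.86,-0.88,0],[0.86,-0.88,0],[0.86,-0.88,0],[0.86,-0.88,0],[0.86,-0.88,0],[0,0,0]],"twist":[0,0,0,0,0,0,0]}'
python3 - <<'E'
from h import *
save("wrist","w3"); save("scene","s3"); print(get_state()["eef_pos"])
E
```

```text
t: 7.5
eef_pos: [599.6, -171.0, 90.5]
tool_rot: [-0.007, -3.141, 0.0]
force: [-1.0, 0.6, -1.4]
finger_gap: 33.6
grip_force: 20.0
[ 597.97384812 -169.50844235   90.71696981]
```

View pics/w3.png

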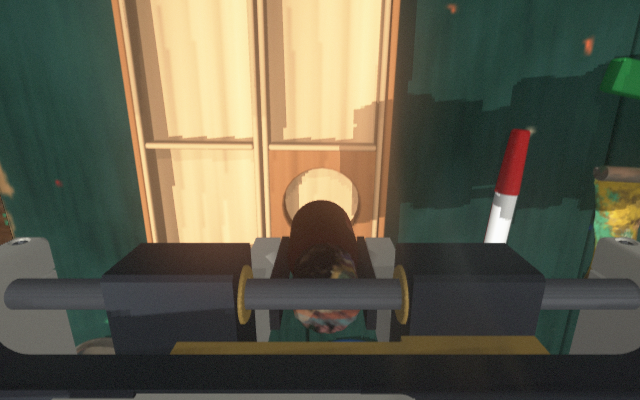

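The well rim spans columns 285 to 358 at row 200, its near edge is at row 168, and the bottle is held above it. I check the well's centre from here.

Run:
```python
from h import *
im,d,c=load("w3")
print(plane(c,[(285,200),(358,200),(321,168),(321,149),(262,149),(388,140),(130,140)],22).round(1))
```

```text
[[ 593.  -196.5   22. ]
 [ 593.3 -145.6   22. ]
 [ 570.4 -171.3   22. ]
 [ 557.5 -171.2   22. ]
 [ 557.3 -210.6   22. ]
 [ 551.7 -126.8   22. ]
 [ 551.  -297.8   22. ]]
```

```bash
python3 -m inch '{"gripper":[0.8,0.8,0.8,0.8],"translation":[[0,0,-0.8],[0,0,-0.5],[0,0,-0.3],[0,0,0]],"twist":[0,0,0,0]}'
```

```text
t: 8.1
eef_pos: [598.2, -169.1, 43.1]
tool_rot: [-0.003, -3.14, 0.0]
force: [0.0, -0.0, -1.3]
finger_gap: 33.5
grip_force: 20.0
```

```bash
python3 -m inch '{"gripper":[0.8,0.8,0.6,0.5,0.4,0.3,0.3,0.3,0.3],"translation":[[0,0,-0.07],[0,0,0],[0,0,0],[0,0,0],[0,0,0],[0,0,0],[0,0,0],[0,0,0],[0,0,0]],"twist":[0,0,0,0,0,0,0,0,0]}'
```

```text
t: 9.22
eef_pos: [598.7, -169.4, 41.4]
tool_rot: [-0.004, -3.142, -0.0]
force: [0.1, -0.5, -1.2]
finger_gap: 61.6
grip_force: 0.0
```

```bash
python3 -m inch '{"gripper":[0.3,0.3,0.3,0.3,0.3,0.3,0.3,0.3,0.3,0.3,0.3],"translation":[[0,0,0.8],[0,0,0.8],[0,0,0.8],[0.1,0.8,0],[0.1,0.9,0],[0.1,0.9,0],[0.1,0.9,0],[0.06,0.9,0],[0,0,-0.6],[0,0,-0.6],[0,0,0]],"twist":[0,0,0,-0.2,-0.2,-0.2,-0.2,0,0,0,0]}'
python3 - <<'E'
from m import *
im,d,c=save("wrist","w4"); save("scene","s4"); print(get_state()["eef_pos"])
E
```

```text
t: 10.6
eef_pos: [611.4, -37.4, 76.2]
tool_rot: [-0.114, -3.137, 0.001]
force: [-0.9, -0.0, 0.7]
finger_gap: 61.0
grip_force: 0.0
[612.73800015 -37.46114837  77.86841835]
```

View pics/w4.png

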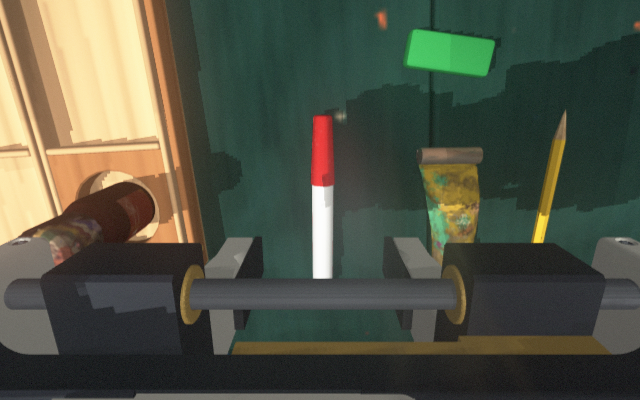

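View pics/s4.png

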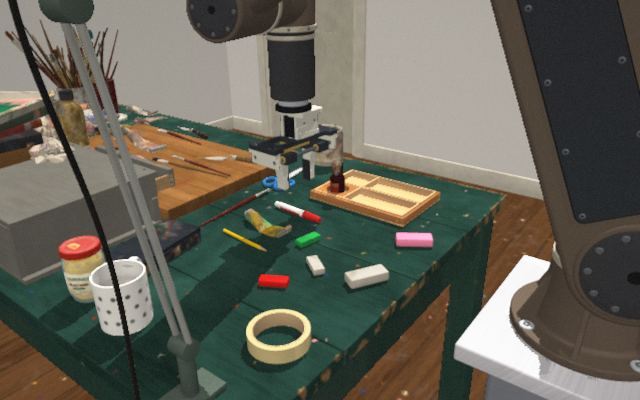

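The bottle stands in the well (scene (337,180)), and the marker lies straight between the fingers at column 322 with the tube clear. Descending.

```bash
python3 -m inch '{"gripper":[0.5,0.5,0.5,0.5,0.5,0.5],"translation":[[0,0,-0.9],[0,0,-0.8],[0,0,-0.4],[0,0,-0.2],[0,0,0],[0,0,0]],"twist":[0,0,0,0,0,0]}'
```

```text
t: 11.45
eef_pos: [613.1, -37.3, 9.3]
tool_rot: [0.113, 3.138, 0.0]
force: [0.1, 0.2, -0.3]
finger_gap: 43.8
grip_force: 0.0
```

```bash
python3 -m inch '{"gripper":[0.5,0.5,1,1,1,1,1,1,1,1],"translation":[[0,0,-0.18],[0,0,0],[0,0,0],[0,0,0],[0,0,0],[0,0,0],[0,0,0],[0,0,0],[0,0,0.7],[0,0,0]],"twist":[0,0,0,0,0,0,0,0,0,0]}' 20
```

```text
t: 12.7
eef_pos: [613.6, -37.1, 25.4]
tool_rot: [0.113, 3.137, 0.001]
force: [0.2, 0.5, 0.8]
finger_gap: 14.3
grip_force: 20.0
```

```bash
python3 -m inch '{"gripper":[1,1,1,1,1,1,1,1,1],"translation":[[0,0,0.8],[-0.3,0,0.7],[-0.9,-0.4,0],[-0.9,-0.7,0],[-0.9,-0.8,0],[-0.8,-0.8,0],[-0.6,-0.8,0],[0,-0.84,0],[0,0,0]],"twist":[0,0,0.23,0.23,0,0,0,0,0]}'
python3 - <<'E'
from m import *
print(get_state()["eef_pos"]); im,d,c=save("wrist","w5")
E
```

```text
t: 13.82
eef_pos: [479.8, -168.6, 69.4]
tool_rot: [0.054, 3.141, 0.0]
force: [-0.4, 0.2, 0.2]
finger_gap: 15.0
grip_force: 20.0
[ 479.8004374  -168.55211418   69.36135747]
```

View pics/w5.png

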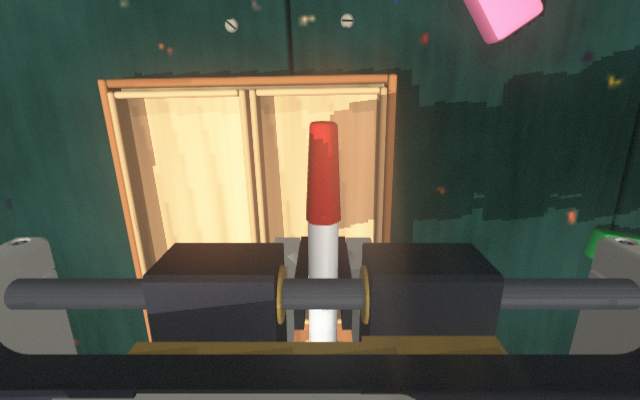

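The marker is held level, with its cap end at (323,122), between the insert's walls at columns 258 and 380; the near wall's inner edge is at row 95.

Run:
```python
from m import *
im,d,c=load("w5")
print("cap end",plane(c,[(323,122)],73).round(1),"near wall",plane(c,[(320,95)],23).round(1),"walls",plane(c,[(259,110),(378,110)],23).round(1))
m=blob(im,(323,170),lambda h,s,v:(s>150)&((h<8)|(h>172))&(v>100)); print(rect(c,m,73))
```

```text
cap end [[ 414.4 -165.3   73. ]] near wall [[ 403.1 -166.7   23. ]] walls [[ 410.3 -202.5   23. ]
 [ 412.6 -133.2   23. ]]
(array([ 438.7, -166.2]), array([48.6, 15.5]), 178.1)
```

```bash
python3 -m inch '{"gripper":[1,1,1,1,1],"translation":[[-0.1,0.02,-0.8],[0,0,-0.5],[0,0,-0.3],[0,0,-0.2],[0,0,0]],"twist":[0,0,0,0,0]}'
```

```text
t: 14.5
eef_pos: [477.5, -166.9, 14.8]
tool_rot: [-0.05, -3.141, 0.0]
force: [0.3, -0.1, -1.0]
finger_gap: 15.0
grip_force: 20.0
```

```bash
python3 -m inch '{"gripper":[0.76,0.73,0.73,0.73,0.73,0.73,0.73],"translation":[[0,0,0],[0,0,0],[0,0,0],[0,0,0],[0,0,0.7],[0,0,1],[0,0,0]],"twist":[0,0,0,0,0,0,0]}'
python3 - <<'E'
from m import *
im,d,c=save("wrist","w6"); print(np.round(get_state()["joints"],2))
E
```

```text
t: 15.38
eef_pos: [479.2, -167.0, 68.2]
tool_rot: [0.05, 3.137, -0.0]
force: [0.4, 0.1, 0.9]
finger_gap: 23.4
grip_force: 0.0
[ 0.05  0.25 -0.56 -0.   -0.76 -1.66]
```

View pics/w6.png

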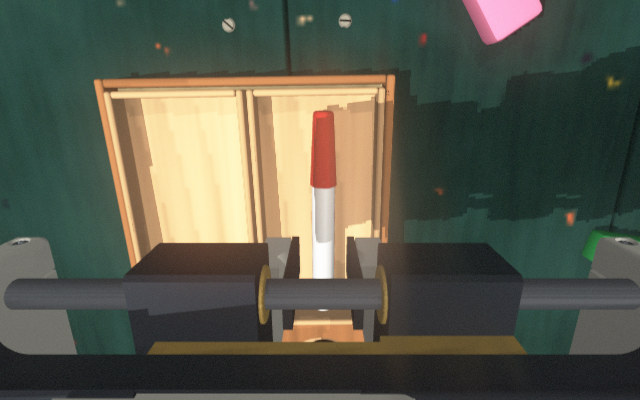

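The marker lies in its compartment, its cap end at (322,112). Next is the pencil, which I locate again from the closer earlier view w4.

```bash
python3 - <<'E'
from m import *
im,d,c=load("w4")
print("tip",plane(c,[(565,110)],4).round(1)); m=blob(im,(548,200),yellow); print(rect(c,m,4))
S=load("s4"); ms=blob(S[0],(245,240),yellow); print(rect(S[2],ms,4)); p=box(ms); print(p[p[:,0].argmin()],p[p[:,0].argmax()],plane(S[2],[p[p[:,0].argmin()],p[p[:,0].argmax()]],4).round(1))
im,d,c=load("w2")
m=blob(im,(375,200),lambda h,s,v:(h>15)&(h<95)&(s>90)&(v>100)&(np.indices(h.shape)[1]<405)); print("tube",rect(c,m,10))
E
python3 -m inch '{"gripper":[0.7,0.6,0.6,0.6,0.6,0.6,0.6,0.6,0.6,0.6,0.6],"translation":[[0,0.8,0.5],[0,1,0],[0.6,1,0],[0.6,1,0],[0.6,1,0],[0.6,1,0],[0.6,1,0],[0.6,1,0],[0.6,0.96,0],[0.7,0.8,0],[0,0,0]],"twist":[0,0,-0.2,-0.2,-0.2,-0.1,0,0,0,0,0]}'
python3 - <<'E'
from m import *
im,d,c=save("wrist","w7"); print(get_state()["eef_pos"])
m=blob(im,(322,200),yellow); print(rect(c,m,4))
E
```

```text
tip [[555.7 126.8   4. ]]
(array([612. , 121.9]), array([75.4,  8.8]), 174.8)
(array([634.1, 120.7]), array([121.4,  10.9]), 174.5)
[223. 229.] [260. 246.] [[692.5 114.9   4. ]
 [577.9 122.3   4. ]]
tube (array([631.7,  53.5]), array([97.4, 40. ]), 2.8)
t: 16.8
eef_pos: [625.1, 121.2, 79.5]
tool_rot: [-0.144, -3.137, 0.001]
force: [-0.9, -1.4, -0.4]
finger_gap: 35.0
grip_force: 0.0
[624.01293435 120.19308371  79.45304237]
(array([618.4, 121.4]), array([3., 0.]), 174.7)
```

View pics/w7.png

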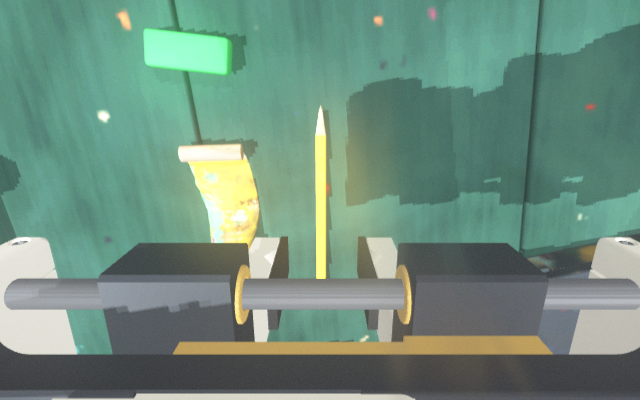

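The pencil lies centred between the fingers (column 321) and the tube's edge is at column 258. I narrow the fingers to keep clear of the tube and go down.

```bash
python3 -m inch '{"gripper":[0.72,0.72,0.72,0.72,0.72,0.72],"translation":[[0.05,0,0],[0,0,-1],[0,0,-0.8],[0,0,-0.4],[0,0,-0.2],[0,0,0]],"twist":[0,0,0,0,0,0]}'
python3 - <<'E'
from h import *
print([round(float(get_state()["eef_pos"][2]),1) for _ in range(3)])
E
```

```text
t: 17.6
eef_pos: [626.1, 119.7, 9.3]
tool_rot: [0.147, 3.138, -0.0]
force: [-0.7, 0.5, 0.6]
finger_gap: 24.6
grip_force: 0.0
[9.3, 9.3, 9.3]
```

```bash
python3 -m inch '{"gripper":[0.72,0.72,0.72],"translation":[[0,0.02,-0.2],[0,0,0],[0,0,0]],"twist":[0,0,0]}' 15; python3 -m inch '{"gripper":[1,1,1,1,1,1],"translation":[[0,0,0],[0,0,0],[0,0,0],[0,0,0],[0,0,0],[0,0,0]],"twist":[0,0,0,0,0,0]}' 15
```

```text
t: 17.98
eef_pos: [626.1, 120.5, 3.3]
tool_rot: [0.146, 3.138, 0.0]
force: [0.5, -0.3, 0.1]
finger_gap: 24.2
grip_force: 0.0
t: 18.73
eef_pos: [626.0, 120.4, 3.1]
tool_rot: [0.146, 3.138, -0.0]
force: [-0.2, -0.2, 2.2]
finger_gap: 5.7
grip_force: 14.8
```

```bash
python3 -m inch '{"gripper":[1,1,1,1,1,1,1,1,1,1,1,1,1,1,1,1,1,1],"translation":[[0,0,0.6],[0,0,0.9],[0,0,0.9],[-0.8,-0.6,0],[-0.9,-0.9,0],[-0.9,-0.9,0],[-0.9,-0.9,0],[-0.8,-1,0],[-0.63,-1,0],[0,-1,0],[0,-1,0],[0,-1,0],[0,-1,0],[0,-1,0],[0,-1,0],[0,-0.6,0],[0,-0.4,0],[0,0,0]],"twist":[0,0,0,0.2,0.2,0.2,0.1,0,0,0,0,0,0,0,0,0,0,0]}'
python3 - <<'E'
from m import *
im,d,c=save("wrist","w8"); print(get_state()["eef_pos"])
E
```

```text
t: 20.98
eef_pos: [478.1, -248.9, 75.2]
tool_rot: [0.052, 3.141, 0.0]
force: [-0.5, 0.2, -0.3]
finger_gap: 6.3
grip_force: 14.7
[ 478.06443468 -248.45451802   75.16739792]
```

View pics/w8.png

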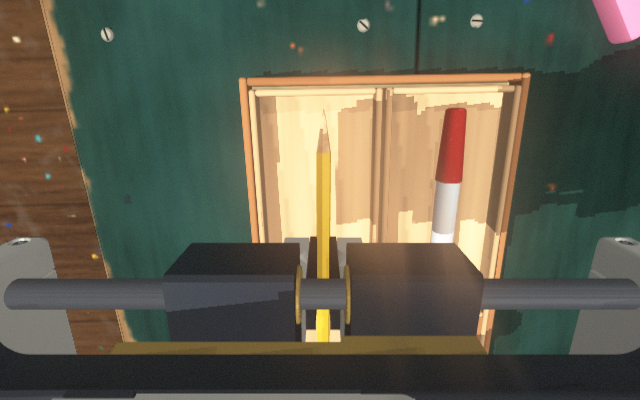

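The pencil is held with its tip at (324,111). The near wall's inner edge is at row 93, and the walls of its compartment are at columns 258 and 375.

```bash
python3 - <<'E'
from m import *
im,d,c=load("w8")
print("tip",plane(c,[(324,110)],76).round(1),"near",plane(c,[(320,94)],23).round(1),"walls",plane(c,[(258,120),(376,120)],23).round(1)); m=blob(im,(322,200),yellow);print(rect(c,m,76))
E
python3 -m inch '{"gripper":[1,1,1,1],"translation":[[0,0,-0.8],[0,0,-0.6],[0,0,0],[0,0,0]],"twist":[0,0,0,0]}'
```

```text
tip [[ 407.7 -245.2   76. ]] near [[ 400.8 -247.1   23. ]] walls [[ 414.6 -285.1   23. ]
 [ 417.  -213.8   23. ]]
(array([ 459.6, -247.3]), array([66. ,  6.9]), 177.8)
t: 21.52
eef_pos: [478.6, -248.2, 33.7]
tool_rot: [0.049, 3.141, -0.0]
force: [1.1, 0.2, -0.6]
finger_gap: 5.8
grip_force: 14.7
```

```bash
python3 -m inch '{"gripper":[1,1,1,1,0.85,0.78,0.78,0.78,0.78,0.78,0.78],"translation":[[0.04,-0.07,0],[0,0,-0.4],[0,0,-0.27],[0,0,0],[0,0,0],[0,0,0],[0,0,0],[0,0,0],[0,0,0.8],[0,0,1],[0,0,0]],"twist":[0,0,0,0,0,0,0,0,0,0,0]}'
python3 - <<'E'
from m import *
im,d,c=save("wrist","w9"); print(get_state()["eef_pos"],get_state()["joints"])
E
```

```text
t: 22.9
eef_pos: [481.0, -251.0, 69.3]
tool_rot: [0.05, 3.137, -0.001]
force: [0.6, 0.5, 0.7]
finger_gap: 19.4
grip_force: 0.0
[ 480.02183794 -250.71695385   67.97963415] [-1.19342062e-01  2.99477708e-01 -4.85250427e-01 -6.46758914e-05
 -7.83562192e-01 -1.48360645e+00]
```

View pics/w9.png

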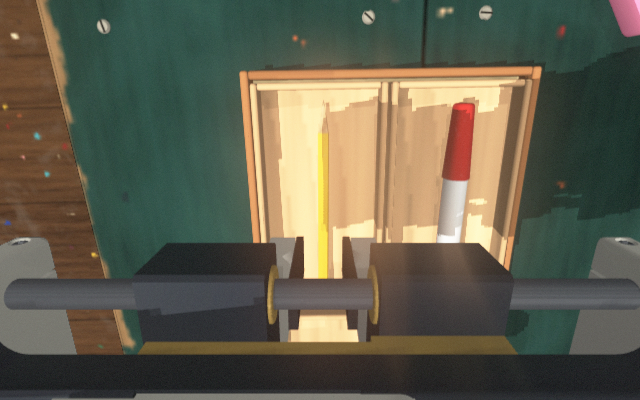

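The pencil lies in its compartment (column 323). The eraser is next. I turn by +147° so that it can later be set down with the fingers along the caddy's x axis, clear of the bottle.

```bash
python3 -m inch '{"gripper":[0.78,0.6,0.45,0.45,0.45,0.45,0.45,0.45,0.45,0.45,0.45,0.45,0.45,0.45,0.45,0.45],"translation":[[0,0,0.8],[0,0.4,0.5],[0,0.9,0],[0,0.9,0],[0,0.9,0],[0,0.9,0],[0,0.9,0],[0,0.9,0],[0,0.9,0],[0,0.9,0],[-0.2,0.9,0],[-0.2,0.9,0],[-0.2,0.9,0],[-0.2,0.9,0],[-0.2,0.9,0],[-0.24,0.07,0]],"twist":[1,1,1,1,1,1,1,1,1,1,1,1,1,1,1,1]}' 15
python3 -m inch '{"gripper":[0.45,0.45,0.45,0.45,0.45,0.45,0.45,0.45,0.45,0.45,0.45,0.45,0.45,0.45,0.45],"translation":[[0,0,0],[0,0,0],[0,0,0],[0,0,0],[0,0,0],[0,0,0],[0,0,0],[0,0,0],[0,0,0],[0,0,0],[0,0,0],[0,0,0],[0,0,0],[0,0,0],[0,0,0]],"twist":[1,1,1,1,1,1,1,1,1,1,1,1,1,0.33,0]}' 15
python3 - <<'E'
from m import *
im,d,c=save("wrist","w10"); print(get_state()["eef_pos"],np.round(get_state()["joints"],2))
E
```

```text
t: 24.95
eef_pos: [441.6, 115.6, 105.2]
tool_rot: [1.985, -2.434, -0.0]
force: [-0.3, -0.7, 0.3]
finger_gap: 48.2
grip_force: 0.0
t: 26.82
eef_pos: [441.9, 114.3, 105.6]
tool_rot: [2.993, -0.951, -0.001]
force: [-0.4, -0.2, -0.4]
finger_gap: 48.2
grip_force: 0.0
[441.88981514 114.32125441 105.64698797] [ 0.69  0.12 -0.62 -0.   -0.83  0.27]
```

View pics/w10.png

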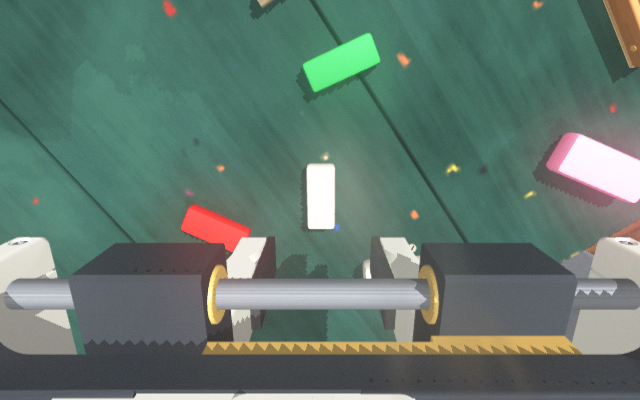

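The eraser is upright in the picture at (321,196), aligned with the gripper. The red block at (215,228) is close to the left finger's path, so I compute both.

Run:
```python
from m import *
im,d,c=load("w10")
m=blob(im,(321,196),white); print(rect(c,m,13)); ys,xs=np.nonzero((m>0)&(d>0)); print(np.median(deproj(c,np.c_[xs,ys],d[ys,xs]),0))
red=lambda h,s,v:(s>150)&((h<8)|(h>172))&(v>90)
m=blob(im,(215,228),red); print("red",rect(c,m,12))
i,dd,c2=load("w2"); print("red",rect(c2,blob(i,(494,83),red),12))
s=get_state(); R=cv2.Rodrigues(np.array(s["tool_rot"]))[0]; print(R[:,1],s["eef_pos"])
```

```text
(array([442.6, 103.9]), array([62.2, 42.8]), 145.1)
[442.61154153 107.75218006  12.17791524]
red (array([471.3, 199.1]), array([51.5, 25.5]), 28.6)
red (array([469.9, 199.3]), array([52.2, 23.4]), 28.5)
[-5.77498988e-01 -8.16391202e-01  5.68816169e-04] [441.88981514 114.32125441 105.64698797]
```

Run:
```python
from m import *
im,d,c=load("w10"); i=np.zeros_like(im); i[155:234,298:345]=im[155:234,298:345]
for f in (white,lambda h,s,v:(s<40)&(v>190)):
    m=blob(i,(321,196),f); print(m.sum(),rect(c,m,13))
```

```text
2417 (array([445.3, 110.4]), array([59.2, 29.1]), 145.1)
1795 (array([445.1, 115.2]), array([51.7, 21.1]), 145.3)
```

```bash
python3 -m inch '{"gripper":[0.5,0.5,0.5,0.5,0.5,0.5],"translation":[[0.08,0.02,-0.9],[0,0,-1],[0,0,-0.8],[0,0,-0.5],[0,0,0],[0,0,0]],"twist":[0,0,0,0,0,0]}'
```

```text
t: 27.62
eef_pos: [444.8, 115.2, 10.4]
tool_rot: [-2.994, 0.95, -0.001]
force: [0.5, 0.7, -0.0]
finger_gap: 43.3
grip_force: 0.0
```

```bash
python3 -m inch '{"gripper":[0.5,0.5,0.9,0.9,0.9,0.9,0.9,0.9,0.9,0.9],"translation":[[0,0,-0.2],[0,0,0],[0,0,0],[0,0,0],[0,0,0],[0,0,0],[0,0,0],[0,0,0],[0,0,0.8],[0,0,0]],"twist":[0,0,0,0,0,0,0,0,0,0]}' 15
```

```text
t: 28.88
eef_pos: [445.4, 115.7, 29.1]
tool_rot: [-2.993, 0.949, -0.003]
force: [-0.0, 0.8, 0.7]
finger_gap: 21.9
grip_force: 15.0
```

```bash
python3 -m inch '{"gripper":[0.9,0.9,0.9,0.9,0.9,0.9,0.9,0.9,0.9,0.9,0.9,0.9,0.9,0.9,0.9,0.9,0.9,0.9,0.9],"translation":[[0,0,0.9],[0,0,0.9],[0,-0.4,0.9],[0,-0.9,0.6],[0,-0.9,0],[0,-0.9,0],[0,-0.9,0],[0,-0.9,0],[0,-0.9,0],[0,-0.9,0],[0,-0.9,0],[0,-0.9,0],[0.5,-0.9,0],[0.9,-0.9,0],[0.9,-0.9,0],[0.9,-0.6,0],[0.9,-0.5,0],[0.95,0,0],[0,0,0]],"twist":[0,0,0,-1,-1,-1,-1,-1,-1,-1,-1,-1,-1,-1,-0.33,0,0,0,0]}'
python3 - <<'E'
from m import *
im,d,c=save("wrist","w11"); print(get_state()["eef_pos"],np.round(get_state()["joints"],2))
E
```

```text
t: 31.25
eef_pos: [597.0, -254.0, 125.1]
tool_rot: [2.185, -2.256, -0.002]
force: [-1.3, -0.7, -1.4]
finger_gap: 21.5
grip_force: 15.0
[ 595.85170472 -253.84175554  125.28186972] [-0.1   0.39 -0.18 -0.   -1.    0.07]
```

View pics/w11.png

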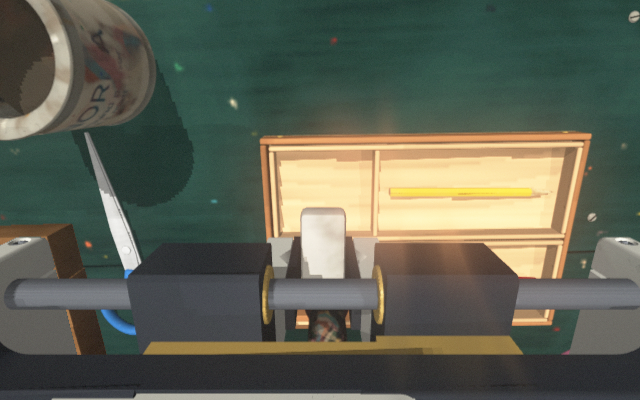

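The eraser is held over the square compartment, whose walls are at columns 275 and 375 with the outer wall at row 150. The paint can stands upper left, so I check its clearance.

Run:
```python
from m import *
im,d,c=load("w11")
print("walls",plane(c,[(276,190),(374,190),(325,151)],23).round(1))
v,u=np.mgrid[0:140,0:160]; v,u=v.ravel(),u.ravel();k=d[v,u]>0;X=deproj(c,np.c_[u[k],v[k]],d[v[k],u[k]]);X=X[X[:,2]>30];print("can",X.min(0).round(),X.max(0).round())
print("eraser end",plane(c,[(302,212),(345,212),(323,207)],130).round(1))
```

```text
walls [[ 634.4 -259.4   23. ]
 [ 556.6 -256.9   23. ]
 [ 594.5 -289.2   23. ]]
can [ 723. -395.   30.] [ 809. -313.   97.]
eraser end [[ 606.9 -277.9  130. ]
 [ 586.4 -277.2  130. ]
 [ 596.8 -280.   130. ]]
```

```bash
python3 -m inch '{"gripper":[0.9,0.9,0.9,0.9,0.9,0.9,0.9],"translation":[[-0.03,0,-0.9],[0,0,-0.9],[0,0,-0.8],[0,0,-0.5],[0,0,-0.3],[0,0,0],[0,0,0]],"twist":[0,0,0,0,0,0,0]}'
```

```text
t: 32.17
eef_pos: [595.6, -254.1, 25.8]
tool_rot: [-2.185, 2.256, -0.002]
force: [-0.0, 0.0, 0.7]
finger_gap: 22.0
grip_force: 15.0
```

```bash
python3 -m inch '{"gripper":[0.9,0.9,0.9,0.74,0.68,0.68,0.68,0.68],"translation":[[0,0,-0.25],[0,0,-0.12],[0,0,0],[0,0,0],[0,0,0],[0,0,0],[0,0,0],[0,0,0]],"twist":[0,0,0,0,0,0,0,0]}'
```

```text
t: 33.17
eef_pos: [595.1, -254.0, 13.9]
tool_rot: [-2.185, 2.257, -0.0]
force: [0.2, 0.3, -0.7]
finger_gap: 28.2
grip_force: 0.0
```

```bash
python3 -m inch '{"gripper":[0.68,0.68,0.68,0.68,0.68,0.68,0.68,0.68,0.68,0.68,0.68,0.68,0.68,0.68],"translation":[[0,0,0.6],[0,0,0.9],[0,0,0.9],[0,0,0.9],[0,0,0.9],[0,0,0.9],[0,0,0.9],[-0.5,0.6,0.9],[-0.6,0.9,0],[-0.6,0.9,0],[-0.6,0.9,0],[-0.6,0.9,0],[-0.4,0.6,0],[0,0,0]],"twist":[0,0,0,0,0,0,0,0,0,0,0,0,0,0]}'
python3 - <<'E'
from m import *
a,_,_=save("wrist","w12"); b,_,_=save("scene","s12"); 
o=np.hstack([cv2.resize(a[:240],(640,240)),np.zeros((240,10,3),np.uint8)])[:, :640]
z=cv2.resize(b[110:290,190:470],(640,411)); cv2.imwrite("pics/fin.png",cv2.resize(np.vstack([o,z]),(590,600))[:,:,::-1])
E
```

```text
t: 34.92
eef_pos: [495.7, -109.2, 222.6]
tool_rot: [-2.186, 2.254, -0.002]
force: [0.5, -0.2, 0.1]
finger_gap: 28.2
grip_force: 0.0
```

View pics/fin.png

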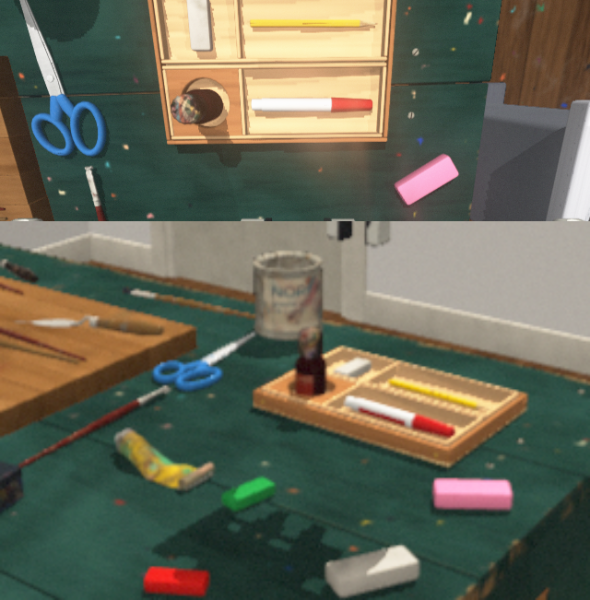

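The final picture shows all four items in place, the bottle upright in the well, and the brush and tube where they were; handing in.

```bash
python3 -c "
from bench import hand_in; print(hand_in())"
```

```text
the job is handed in; nothing more can be done
None
```

The drawing kit is packed as asked: bottle standing in the well, marker and pencil in their long compartments, eraser flat in the square one, and the brush and tube left where they were; handed in at about 35 s, no verdict returned.

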